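Post an expired test-strip box through the flap of the returns chute

ROBOT

A 6-joint arm with a two-finger parallel gripper is mounted at the origin on a cart in front of the work surface, level with it; the furniture and walls round the work are solid. World frame = base frame: x ahead of the robot, y to its left, z up, the work surface at z = 0. Lengths are in m, angles in rad, forces in N, time in s.
With the tool pointing down it reaches from about 0.25 to 0.8 m from the base axis. Payload 8.5 kg.
Tool frame: the origin (TCP) lies midway between the tips of the shut fingers; the grasp point (between the pads) lies 19 mm behind it (grip_point_offset is the distance from the TCP to the grasp point, in m); y points along the fingers, z is the direction in which the jaws open and shut, and the axes are right-handed (so a half turn about y gives the same grasp; the last joint's range is limited). The gripper opens to 85 mm and grips with 20 to 120 N. Pads are 22 mm wide; open, the fingers measure 114 mm over their backs; the gripper's body (76 mm by 85 mm) begins 54 mm behind the grasp point. The pads swing forward as they close: fully open they stand 13 mm farther back than shut.
Start: joints at [-1.307, 0.238, -0.013, 1.319, 0, 1.571], TCP at [0.137, -0.507, 0.192] pointing down, gripper open.
Joint ranges: [-2.66, 2.66], [-1.03, 1.9], [-1.14, 1.46], [-1.82, 2.27], [-1.45, 1.34], [-3.14, 3.14]. Speed limits (rad/s): [2.22, 2.22, 2.79, 3.14, 3.14, 3.14].

INTERFACE

Orientations are given as a unit quaternion [x, y, z, w].
In Python, from cell import sense, grab_frame, camera_model, sign_off, grip_point_offset gives the robot as it stands.
- The arm moves only by the tool servo_tool, never from a script. Its argument "steps" is a list of rows, each a list of 7 numbers: the shift along the tool's x, y, z in mm, then the turn, a rotation vector about the tool's x, y, z in degrees, then the closure, from 0 (fully open) to 1 (shut). A call has 1 to 8 rows; each row shifts and turns the pose as measured when the row begins, along the tool's axes as they then stand; what a row does not reach is not made up. A row lasts 1/10 s, in which the tool goes at most 50 mm and 8.59 degrees, less where a joint would pass 70% of its speed; a pose out of reach is approached as far as the arm can. A call is refused whole if a number of a shift passes 50 or a number of a turn 8.59, either way. A call with a gripper value outside its range is refused whole. The fingers move at their own pace and stop on an object; the grip force is fixed at half the most. Time passes only in rows, so rows that do not move let the fingers close. It gives the time, the measured TCP pose, the force and the opening at its end, in the units of the state.
- sense(): the state, without advancing time (a new reading comes with each control period).
- grab_frame(name): name is "scene" or "top" or "wrist"; returns (picture, depth): 384x512x3 uint8, blue, green, red; 384x512 float32, m along the optical axis (not along the pixel's ray), 0 where there is no reading.
- camera_model(name): a dict with "fx", "fy", "cx", "cy" (pixels), "rvec" (rotation vector, rad) and "tvec" (3), from world to camera coordinates, as OpenCV has them. Camera axes: x right, y down, z forward; pixel columns grow to the right and rows downward; lengths in m; the calibration is good to about 2 mm. A picture is of the moment at which its call begins: read the wrist's pose just before it. camera_model takes no time and is no camera call; for the wrist camera it gives the pose at the moment of the call.
- sign_off(): hands the job in, once; it reports no verdict.
The state is a dict: "clock": time; "joints": joint angles; "dq": joint speeds; "tau": joint torques, N m; "tool_pos": TCP position; "ee_rot": TCP orientation; "force": force on the tool from outside, world axes, zero at the start; "ft_torque": the same for the moment, N m; "gripper_width": opening from 0.0 (shut) to 1.0 (fully open).
Only numpy, scipy, OpenCV 4.12 (cv2) and the standard library are available. Lean on these libraries where they do the work, as an engineer would, in place of code of your own. Each camera call takes 0.05 s, during which the arm holds its last target. There are 200 camera calls.

TASK

The small blue test-strip box on the metal feed deck is out of date: with the fingertips, push it along the deck and through the orange gravity flap so that it drops into the returns bin, then draw the fingers back so that the flap swings fully shut. Only push the box, never pick it up, and leave the red-capped vial and the brass-coloured weight on the deck where they stand.

Things in the scene. Friction and masses are not known exactly. Their poses are not given: they have to be found in the camera images.
- return_chute: Fixed returns chute: a grey bin behind a flat aluminium feed deck. Origin on the bench straight below the middle of the bin's mouth; x along the feed direction (deck to mouth to bin), y to the left, z up. The bin inside spans x 0 to 106, y -74 to +74 mm; its floor is 5 mm above the bench, its clear roof 138 mm (58 mm above the deck).
- chute_mouth (a point): Middle of the mouth's lower edge, at deck height (80 mm above the bench); axes as return_chute. The mouth is 76 mm wide, 46 mm high; the bin's front face is at x = -4 mm. The deck ends at x = +1 mm in a sill; behind it is a 75 mm drop, so a box whose middle is well past the sill tips in by itself.
- deck_near_end (a point): Middle of the deck's near edge, at deck height; axes as return_chute. The deck is level, reaches from here 170 mm to the mouth, is 250 mm wide (125 mm each side of the middle line), with no rim at its near end or sides.
- rails_entry (a point): Point on the deck midway between the near ends of the two steel guide rails, 75 mm before the mouth; axes as return_chute. The rails, 22 mm high and 4 mm thick, narrow from y = +-80 mm here to +-40 mm (middle of the rail) at 28 mm before the mouth, then run straight to it with 76 mm between them.
- chute_flap (a joint): Angle of the orange flap (70 mm wide, 49 mm long, 3 mm thick, 30 g), which hangs from a hinge 45 mm above the deck, 4 mm behind the mouth's middle. 0 = hanging shut; grows as it is pushed inward and up, to 1.5. It opens inward only, needs well under 1 N, and falls shut by itself when nothing is under it.
- strip_box: Loose blue test-strip box, 35 (x) by 50 (y) by 20 (z) mm, about 30 g, lying flat on the deck; origin at the centre of its underside. It starts before the rails, 105 to 120 mm before the mouth, up to 65 mm to either side of the middle line and turned up to 0.5 rad either way.
- vial_center (a point): Centre of the loose sample vial with a red cap, 24 mm in diameter, 52 mm high, standing on the deck outside a guide rail (either side).
- weight_center (a point): Centre of the loose brass-coloured calibration weight, 26 mm in diameter, 41 mm high, standing on the deck outside the other guide rail.
Not all that is in view belongs to the job. Of the things that look like the strip_box, the smallest one is meant.

How it is judged:
On the way, in this order (a step that is already met when the one before it is completed fails the run):
1. the box, at the mouth, has pushed the flap open (value of joint chute_flap above 0.25 rad and x of strip_box in the frame of return_chute above -0.03 m and z of strip_box in the frame of return_chute above 0.07 m), for 0.05 s.
2. the box has dropped into the bin (x of strip_box in the frame of return_chute between -0.002 and 0.109 m and y of strip_box in the frame of return_chute between -0.077 and 0.077 m and z of strip_box in the frame of return_chute below 0.065 m), for 0.1 s.
At the end, for the whole second after the job is handed in: the box lies at rest inside the bin, its underside's centre below 65 mm above the bench, and the flap hangs shut (below 0.1 rad) (all of step 2 and linear speed of strip_box below 0.02 m/s and value of joint chute_flap below 0.1 rad); the robot touches nothing.
It fails at once if the box is lifted: its underside's centre more than 20 mm above the deck (z of strip_box in the frame of return_chute above 0.1 m).
It fails at once if the vial is moved by more than 15 mm or tipped over (distance of vial_center from where it was at the start of the episode above 0.015 m or angle between vial_center's own z axis and vertical above 0.35 rad).
It fails at once if the weight is moved by more than 15 mm or tipped over (distance of weight_center from where it was at the start of the episode above 0.015 m or angle between weight_center's own z axis and vertical above 0.35 rad).
It also fails if it takes over 42 s, if anything falls off the work surface, if the arm or the gripper's body presses on something with over 40 N, if the wrist force passes 120 N, or if a joint passes its speed limit or range.

## Working session

There is one attempt and no reset: what is moved stays moved. The work goes in short steps, Python scripts to look and compute and a tool call to move; the robot and the scene stay as the last step left them, time stands still between calls to the robot, and variables do not carry over. Pictures are saved under pics/ and viewed, about 8 in all and at most 12, crops included, and the job is handed in when it is done.

Besides the shell and the picture viewer there is one more tool, called as name([rows], argument=value, ...), one row to a line, values as JSON. servo_tool: Moves the arm, as the interface text tells. Its arguments: {"type":"object","properties":{"steps":{"type":"array"}},"required":["steps"]}

```bash
mkdir -p pics; ls; python3 - <<'E'
from cell import *
import cv2,numpy as np
s=sense();print({k:np.round(v,3) for k,v in s.items()})
for n in("scene","top"):
    p,d=grab_frame(n);cv2.imwrite(f"pics/{n}0.png",p);np.savez(f"pics/{n}0.npz",p=p,d=d)
    m=camera_model(n);print(n,m)
E
```

```text
pics
{'clock': np.float64(0.0), 'joints': array([-1.307,  0.239, -0.014,  1.319, -0.   ,  1.571]), 'dq': array([-0.003,  0.001,  0.002, -0.   , -0.001,  0.   ]), 'tau': array([ 3.0000e-03, -5.3879e+01,  3.4643e+01,  1.9000e-02,  0.0000e+00,
        0.0000e+00]), 'tool_pos': array([ 0.137, -0.506,  0.192]), 'ee_rot': array([-0.093,  0.701, -0.7  ,  0.093]), 'force': array([-0.148, -0.204,  0.273]), 'ft_torque': array([-0.009,  0.026,  0.008]), 'gripper_width': np.float64(1.001)}
scene {'fx': 360.18860715327827, 'fy': 360.18860715327827, 'cx': 255.61881035115843, 'cy': 192.03532855135163, 'rvec': array([ 2.22796535, -0.63015463,  0.27488499]), 'tvec': array([-0.41033166,  0.29306189,  0.67912114])}
top {'fx': 354.69471388708723, 'fy': 354.69471388708723, 'cx': 252.2088708610186, 'cy': 193.52791577584375, 'rvec': array([ 2.12188239, -2.18190595,  0.15820455]), 'tvec': array([0.07521253, 0.52503772, 0.89892835])}
```

View pics/top0.png

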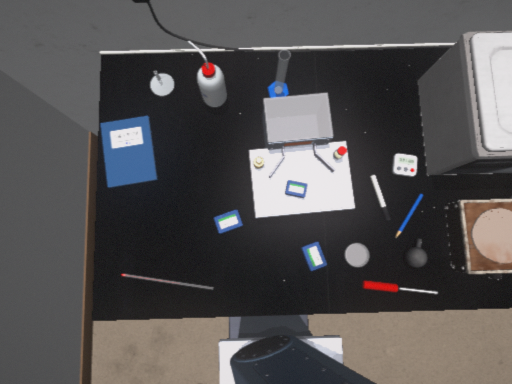

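View pics/scene0.png

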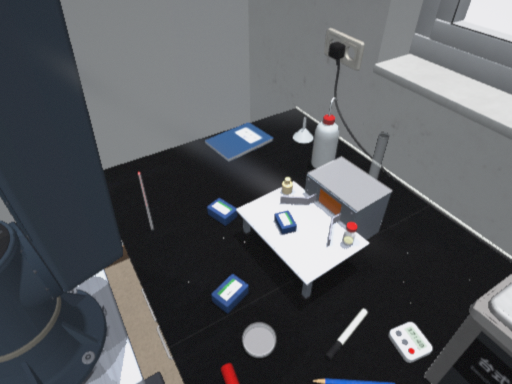

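The top view shows the deck (corners about (249,149), (350,143), (354,210), (256,216)), the bin beyond it and the box at (297,189). The weight is at (258,162) and the vial at (340,153). Next I enlarge this area.

```bash
cat >h.py <<'E'
import numpy as np,cv2
from cell import *
def ray(n,uv,z):
    "world points of pixels uv on the plane at height z"
    m=camera_model(n);R=cv2.Rodrigues(m["rvec"])[0];t=m["tvec"]
    uv=np.atleast_2d(uv).astype(float)
    d=np.c_[(uv[:,0]-m["cx"])/m["fx"],(uv[:,1]-m["cy"])/m["fy"],np.ones(len(uv))]@R
    o=-R.T@t
    return o+d*((z-o[2])/d[:,2])[:,None]
def proj(n,P):
    m=camera_model(n);K=np.array([[m["fx"],0,m["cx"]],[0,m["fy"],m["cy"]],[0,0,1.]])
    return cv2.projectPoints(np.atleast_2d(P).astype(float),m["rvec"],m["tvec"],K,None)[0][:,0]
E
python3 - <<'E'
import cv2
p=cv2.imread("pics/top0.png")[85:225,235:365]
cv2.imwrite("pics/c1.png",cv2.resize(p,None,fx=4,fy=4,interpolation=cv2.INTER_CUBIC))
from h import *
z=np.load("pics/top0.npz")["d"]
m=camera_model("top");R=cv2.Rodrigues(m["rvec"])[0]
for u,v in [(280,205),(297,189),(225,222),(330,190)]:
    d=z[v,u];c=np.array([(u-m["cx"])/m["fx"]*d,(v-m["cy"])/m["fy"]*d,d]);print(u,v,R.T@(c-m["tvec"]))
E
```

```text
280 205 [ 0.48968998 -0.00761793  0.08215576]
297 189 [ 0.52622983 -0.04949013  0.10003019]
225 222 [0.45447734 0.13416146 0.02811748]
330 190 [ 0.52410763 -0.13483919  0.08204945]
```

View pics/c1.png

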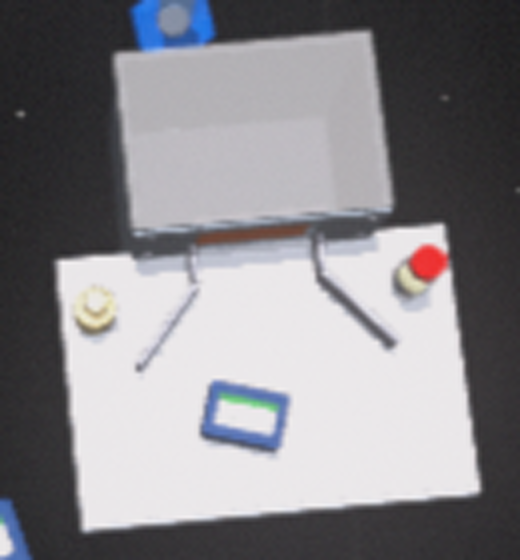

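The enlarged crop shows the deck corners at (57,260), (444,225), (480,492) and (83,530), and the box top corners at about (212,381), (290,394), (276,450) and (203,435). The near ends of the rails are at (139,369) and (394,345). The bin's clear roof is see-through.

```bash
python3 - <<'E'
from h import *
f=lambda a:np.array(a)/4.+np.array([235,85])-0.375
c=ray("top",f([(57,260),(444,225),(480,492),(83,530)]),.08)[:,:2];print(c.round(4))
print("sizes",[np.linalg.norm(c[i]-c[(i+1)%4]).round(4) for i in range(4)])
near=(c[2]+c[3])/2
ex=(c[0]-c[3])/np.linalg.norm(c[0]-c[3])+(c[1]-c[2])/np.linalg.norm(c[1]-c[2])
ey=(c[0]-c[1])/.25+(c[3]-c[2])/.25
th=np.arctan2(*ex[::-1]); th2=np.arctan2(*ey[::-1])-np.pi/2;print("yaw",th,th2)
th=(th+2*th2)/3
X=np.array([np.cos(th),np.sin(th)]);Y=np.array([-X[1],X[0]])
O=c.mean(0)+X*(.17/2); print("mouth/origin",O,"yaw",th,"near",near)
def ch(uv,z): q=ray("top",f(uv),z)[:,:2]-O; return np.c_[q@X,q@Y].round(4)
print("rail ends",ch([(139,369),(394,345)],.102))
b=ch([(212,381),(290,394),(276,450),(203,435)],.1);print("box",b,b.mean(0))
print("vial cap",ch([(429,263)],.132),"weight",ch([(96,298)],.121))
np.savez("fr.npz",O=O,th=th)
p=cv2.imread("pics/top0.png")[165:210,275:320];h=cv2.cvtColor(p,cv2.COLOR_BGR2HSV)
m=cv2.inRange(h,(100,90,30),(130,255,255));pts=cv2.findNonZero(m);r=cv2.minAreaRect(pts);print(r)
q=ray("top",cv2.boxPoints(r)+[275,165],.1)[:,:2]-O
q=np.c_[q@X,q@Y];print(q.round(4),q.mean(0))
E
```

```text
[[ 0.6345  0.0663]
 [ 0.6509 -0.183 ]
 [ 0.4781 -0.1944]
 [ 0.4613  0.0547]]
sizes [np.float64(0.2498), np.float64(0.1731), np.float64(0.2497), np.float64(0.1736)]
yaw 0.06605000133669749 0.06668305950636055
mouth/origin [ 0.64099853 -0.05846531] yaw 0.06647204011647286 near [ 0.46970801 -0.06983153]
rail ends [[-0.0777  0.0814]
 [-0.0775 -0.0774]]
box [[-0.0891  0.0371]
 [-0.1017 -0.01  ]
 [-0.1355  0.0026]
 [-0.122   0.0463]] [-0.112075  0.019   ]
vial cap [[-0.035 -0.097]] weight [[-0.0351  0.1043]]
((20.826923370361328, 23.36538314819336), (19.023263931274414, 13.335897445678711), 11.309932708740234)
[[-0.1212  0.0466]
 [-0.0893  0.0367]
 [-0.1029 -0.0082]
 [-0.1347  0.002 ]] [-0.11202566  0.01927653]
```

Sizes check out: deck 250 x 173 mm against 250 x 170 given, box at 100 mm top height. The box is at (-112, +19) mm in chute axes, with a yaw of about -0.3 rad. My plan is to push along the box's own heading, which leads it to the middle line, and then curve to straight. Now I get the tool deltas.

```bash
cat >>h.py <<'E'
from scipy.spatial.transform import Rotation as Ro
_f=np.load("fr.npz");O=_f["O"];th=float(_f["th"])
def state():
    s=sense();q=Ro.from_quat(s["ee_rot"]);M=q.as_matrix()
    c,n=np.cos(th),np.sin(th);d=s["tool_pos"][:2]-O
    print("t",s["clock"].round(2),"pos",s["tool_pos"].round(4),"chute",(np.array([c*d[0]+n*d[1],-n*d[0]+c*d[1]])*1e3).round(1),"yaw",round(np.arctan2(M[1,0],M[0,0])-th,3),"F",s["force"].round(1),"w",s["gripper_width"].round(3))
    return s,q
def delta(x,y,z,yaw):
    "tool-frame shift (mm) and turn (deg) to chute pose x,y (m), world z, chute yaw; jaws across the feed, tool down"
    s,q=state();a=th+yaw;c,n=np.cos(th),np.sin(th)
    W=np.array([O[0]+c*x-n*y,O[1]+n*x+c*y,z])
    X=np.array([np.cos(a),np.sin(a),0]);Z=np.array([-np.sin(a),np.cos(a),0])
    T=Ro.from_matrix(np.c_[X,[0,0,-1],Z])
    print("shift",(q.inv().apply(W-s["tool_pos"])*1e3).round(1),"turn",np.degrees((q.inv()*T).as_rotvec()).round(2))
E
python3 -c "
from h import *
s,q=state();print(q.as_matrix().round(2));delta(-.153,.0317,.19,-.3)"
```

```text
Traceback (most recent call last):
  File "h.py", line 18, in state
    print("t",s["clock"].round(2),"pos",s["tool_pos"].round(4),"chute",(np.array([c*d[0]+n*d[1],-n*d[0]+c*d[1]])*1e3).round(1),"yaw",round(np.arctan2(M[1,0],M[0,0])-th,3),"F",s["force"].round(1),"w",s["gripper_width"].round(3))
              ^^^^^^^^^^^^^^^^
AttributeError: 'float' object has no attribute 'round'
```

```bash
sed -i 's/s\["clock"\].round(2)/round(float(s["clock"]),2)/;s/s\["gripper_width"\].round(3)/round(float(s["gripper_width"]),3)/' h.py
python3 -c "
from h import *
s,q=state();print(q.as_matrix().round(2));delta(-.153,.0317,.19,-.3)"
```

```text
t 0.1 pos [ 0.1368 -0.5064  0.1917] chute [-532.9 -413.5] yaw -2.944 F [0.4 0.2 0.1] w 1.002
[[-0.97 -0.    0.26]
 [-0.26  0.   -0.97]
 [-0.   -1.   -0.  ]]
t 0.1 pos [ 0.1368 -0.5064  0.1917] chute [-532.9 -413.5] yaw -2.944 F [0.4 0.2 0.1] w 1.002
shift [-459.8    2.2 -362.1] turn [ 2.0000e-02 -1.5151e+02 -1.0000e-01]
```

servo_tool([
  [-40,0,-30,0,-8,0,0.7],
  [-40,0,-30,0,-8,0,0.7],
])

```text
clock: 0.3
tool_pos: [0.1915, -0.4262, 0.19]
ee_rot: [-0.19, 0.682, -0.681, 0.189]
force: [0.8, -0.2, -0.7]
gripper_width: 0.688
```

```bash
python3 -c "
from h import *
delta(-.153,.0317,.19,-.3);print(sense()['joints'].round(3))"
```

```text
t 0.3 pos [ 0.1915 -0.4262  0.19  ] chute [-473. -337.] yaw -2.665 F [ 0.8 -0.2 -0.7] w 0.688
shift [-4.534e+02  3.000e-01 -1.810e+02] turn [ 7.0000e-02 -1.3552e+02 -1.2000e-01]
[-1.148e+00  1.420e-01 -1.430e-01  1.288e+00 -1.000e-03  1.451e+00]
```

servo_tool([
  [-28,0,-11,0,-8.5,0,0.7],
  [-29,0,-7,0,-8.5,0,0.7],
  [-30,0,-2.5,0,-8.5,0,0.7],
  [-30,0,2,0,-8.5,0,0.7],
  [-29,0,6,0,-8.5,0,0.7],
  [-28,0,10.5,0,-8.5,0,0.7],
  [-26,0,14.5,0,-8.5,0,0.7],
  [-24,0,18,0,-8.5,0,0.7],
])

```text
clock: 1.1
tool_pos: [0.3369, -0.2219, 0.1887]
ee_rot: [-0.541, 0.456, -0.452, 0.542]
force: [0.4, -0.7, -0.4]
gripper_width: 0.298
```

```bash
python3 -c "
from h import *
delta(-.153,.0317,.19,-.3);print(sense()['joints'].round(3))"
```

```text
t 1.1 pos [ 0.3369 -0.2219  0.1887] chute [-314.3 -142.9] yaw -1.462 F [ 0.4 -0.7 -0.4] w 0.298
shift [-156.1   -0.8  179.2] turn [-6.00e-02 -6.66e+01 -3.50e-01]
[-0.584  0.035 -0.266  1.275  0.002  0.811]
```

servo_tool([
  [-22,0,25,0,-8.5,0,0.7],
  [-18,0,28,0,-8.5,0,0.7],
  [-13,0,30,0,-8.5,0,0.7],
  [-9,0,31,0,-8.5,0,0.7],
  [-4,0,32,0,-8.5,0,0.7],
  [1,0,32,0,-8.5,0,0.7],
  [5,0,31,0,-8.5,0,0.7],
  [10,0,29,0,-8.5,0,0.7],
])

```text
clock: 1.9
tool_pos: [0.5013, -0.0098, 0.1876]
ee_rot: [-0.702, 0.071, -0.067, 0.705]
force: [1.2, 0.2, 0.6]
gripper_width: 0.296
```

```bash
python3 -c "
from h import *
delta(-.153,.0317,.13,-.3);print(sense()['joints'].round(3))"
```

```text
t 1.9 pos [ 0.5013 -0.0098  0.1876] chute [-136.2   57.9] yaw -0.262 F [1.2 0.2 0.6] w 0.296
shift [ -9.1  57.6 -29.9] turn [-0.21  2.18 -0.4 ]
[-0.023  0.204 -0.07   1.302  0.005  0.173]
```

servo_tool([
  [-9,0,-30,0,2,0,0.7],
  [0,20,0,0,0,0,0.7],
  [0,0,0,0,0,0,0.7],
])

```text
clock: 2.2
tool_pos: [0.4888, -0.0329, 0.1656]
ee_rot: [-0.701, 0.079, -0.074, 0.705]
force: [-0.9, -0.8, 0.6]
gripper_width: 0.3
```

```bash
python3 -c "
from h import *
delta(-.153,.0317,.087,-.3)
p,d=grab_frame('top');cv2.imwrite('pics/t1.png',cv2.resize(p[85:265,215:385],None,fx=3,fy=3,interpolation=cv2.INTER_CUBIC))
p,d=grab_frame('wrist');cv2.imwrite('pics/w1.png',p)
"; python3 -c "
import cv2,numpy as np
a=cv2.imread('pics/t1.png');b=cv2.imread('pics/w1.png');b=cv2.resize(b,(384,288))
c=np.zeros((540,800,3),np.uint8);a=cv2.resize(a,(416,440));c[:440,:416]=a;c[:288,416:]=b;cv2.imwrite('pics/m1.png',c)"
```

```text
t 2.2 pos [ 0.4888 -0.0329  0.1656] chute [-150.2   35.6] yaw -0.283 F [-0.9 -0.8  0.6] w 0.3
shift [-0.9 78.6 -4.9] turn [-0.24  0.95 -0.49]
```

View pics/m1.png

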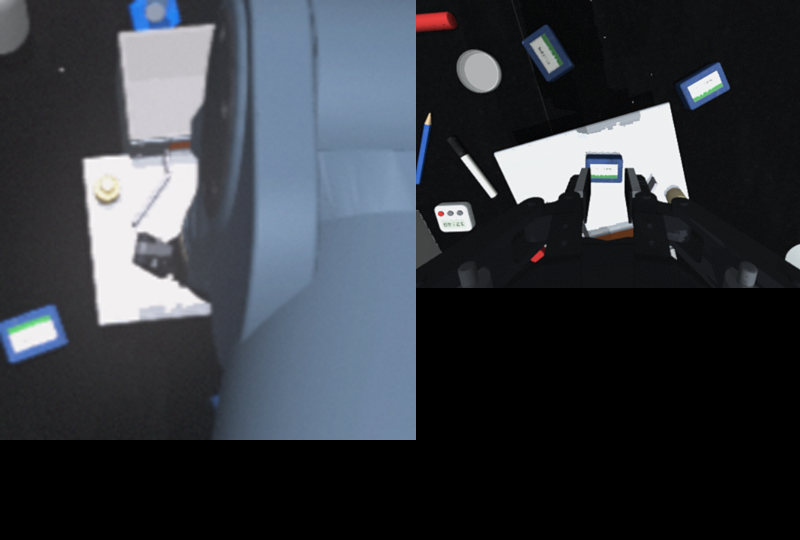

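The top view is half hidden by the arm; the fingers hang over the near left part of the deck. The wrist view (right) shows the box at about (604,168) between the fingertips, with the flap at the bottom. I check this against the prediction before going down.

```bash
python3 -c "
from h import *
m=camera_model('wrist');R=cv2.Rodrigues(m['rvec'])[0];print('cam',-R.T@m['tvec'],R[2])
c,n=np.cos(th),np.sin(th)
w=lambda x,y,z:[O[0]+c*x-n*y,O[1]+n*x+c*y,z]
print(proj('wrist',[w(-.112,.019,.1),w(-.17,0,.08),w(-.17,-.125,.08),w(-.17,.125,.08),sense()['tool_pos']]))
p=cv2.imread('pics/w1.png');a=p[150:330,200:320];cv2.imwrite('pics/w1c.png',cv2.resize(a,None,fx=4,fy=3.2))
h=cv2.cvtColor(p,cv2.COLOR_BGR2HSV)[190:250,225:280];k=cv2.inRange(h,(100,90,50),(130,255,255));r=cv2.boundingRect(k);print(r)
"
```

```text
cam [ 0.42134213 -0.0187418   0.34986995] [ 0.26994488 -0.05501651 -0.96130273]
[[249.40110282 226.06403215]
 [215.44873837 172.36174483]
 [102.41522203 205.16458894]
 [336.20038926 137.31906273]
 [254.75974853 212.81568457]]
(1, 16, 49, 37)
```

Prediction and picture agree within about 2 px. Going down behind the box.

servo_tool([
  [-3,25,-5,0,1,0,0.7],
  [0,25,0,0,0,0,0.7],
  [0,20,0,0,0,0,0.7],
  [0,0,0,0,0,0,0.7],
])

```text
clock: 2.7
tool_pos: [0.4881, -0.0379, 0.1]
ee_rot: [-0.7, 0.083, -0.084, 0.704]
force: [-0.6, -0.4, -0.2]
gripper_width: 0.3
```

```bash
python3 -c "
from h import *
delta(-.107,.0185,.087,-.3)"
```

```text
t 2.7 pos [ 0.4881 -0.0379  0.1   ] chute [-151.2   30.6] yaw -0.304 F [-0.6 -0.4 -0.2] w 0.3
shift [45.8 13.1  1.6] turn [-0.3  -0.22  0.04]
```

servo_tool([
  [0,12,0,0,0,0,0.7],
  [0,2,0,0,0,0,0.7],
  [10,0,0,0,0,0,0.7],
  [10,0,0,0,0,0,0.7],
  [10,0,0,0,0,0,0.7],
  [10,0,0,0,0,0,0.7],
  [0,0,0,0,0,0,0.7],
])

```text
clock: 3.4
tool_pos: [0.5354, -0.049, 0.0931]
ee_rot: [-0.7, 0.08, -0.088, 0.704]
force: [-0.2, -1.2, -0.1]
gripper_width: 0.297
```

```bash
python3 -c "
from h import *
delta(-.08,.0105,.087,-.3)
p,d=grab_frame('wrist');cv2.imwrite('pics/w2.png',cv2.resize(p[120:340,140:360],None,fx=2.7,fy=2.7))
"
```

```text
t 3.4 pos [ 0.5354 -0.049   0.0931] chute [-104.7   16.5] yaw -0.305 F [-0.2 -1.2 -0.1] w 0.297
shift [25.3  6.4  1.6] turn [-0.38 -0.27  0.57]
```

View pics/w2.png

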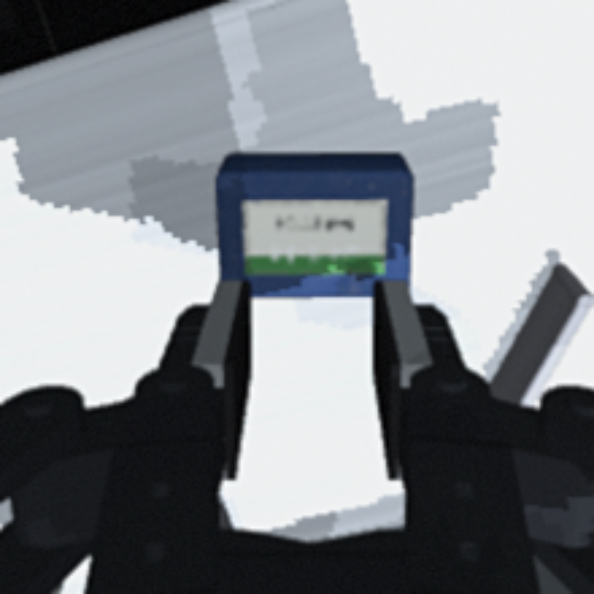

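The wrist crop shows the box at (315,225), above the fingertips (which end at y≈285). Image "up" is towards the near edge, so the fingers may be over the box instead of behind it. Checking numerically.

```bash
python3 -c "
from h import *
c,n=np.cos(th),np.sin(th)
def ch(uv,z):
    q=ray('wrist',np.array(uv)/2.7+[140,120],z)[:,:2]-O;return (np.c_[c*q[:,0]+n*q[:,1],-n*q[:,0]+c*q[:,1]]*1e3).round(1)
print('box top corners',ch([(220,172),(411,172),(411,295),(220,295)],.1))
print('tips',ch([(232,283),(390,283)],.098),ch([(232,283),(390,283)],.11))
print('tcp px',(proj('wrist',sense()['tool_pos'])-[140,120])*2.7)
p,d=grab_frame('wrist');m=camera_model('wrist');R=cv2.Rodrigues(m['rvec'])[0]
for u,v in [(315,225),(230,300),(225,292),(398,300),(450,200),(205,360)]:
    U,V=int(u/2.7+140),int(v/2.7+120);z=d[V,U];P=R.T@(np.array([(U-m['cx'])/m['fx']*z,(V-m['cy'])/m['fy']*z,z])-m['tvec']);q=P[:2]-O;print(u,v,(c*q[0]+n*q[1]).round(4),(-n*q[0]+c*q[1]).round(4),P[2].round(4))
"
```

```text
box top corners [[-134.8    2.7]
 [-120.6   47.6]
 [ -88.5   38.9]
 [-103.5   -8.4]]
tips [[-105.    -4.8]
 [ -92.5   34.5]] [[-109.8   -1.9]
 [ -98.1   34.7]]
tcp px [[309.82401059 250.55210895]]
315 225 -0.1158 0.0207 0.1001
230 300 -0.1217 0.0053 0.1456
225 292 -0.1225 0.0042 0.1429
398 300 -0.1123 0.0359 0.1463
450 200 -0.1041 0.0568 0.0795
205 360 -0.1222 0.0031 0.1674
```

```bash
python3 -c "
from h import *
print('gpo',grip_point_offset() if callable(grip_point_offset) else grip_point_offset)
s,q=state();p,d=grab_frame('wrist');m=camera_model('wrist');R=cv2.Rodrigues(m['rvec'])[0];print('fx',m['fx'],'cam in tool',q.inv().apply(-R.T@m['tvec']-s['tool_pos'])*1e3)
v,u=np.mgrid[200:310,170:340:1];z=d[v,u]
P=np.stack([(u-m['cx'])/m['fx']*z,(v-m['cy'])/m['fy']*z,z],-1)-m['tvec']
T=q.inv().apply((P.reshape(-1,3)@R)-s['tool_pos']).reshape(*u.shape,3)*1e3
for vv in range(216,290,6):
  print(vv,[tuple(int(t) for t in T[vv-200,uu-170]) if d[vv,uu]>0 else None for uu in (214,220,226,228,232,286)])
"
```

```text
gpo 0.0187
t 3.5 pos [ 0.5337 -0.0486  0.0927] chute [-106.4   16.9] yaw -0.305 F [-0.1  0.6 -0.1] w 0.3
fx 271.36829866566933 cam in tool [ -71.48273614 -181.63276202    0.19109612]
216 [(7, 13, -31), (7, 12, -26), (-1, -7, -19), (0, -7, -18), (-1, -8, -15), (0, -6, 21)]
222 [(11, 12, -31), (12, 13, -26), (3, -7, -19), (3, -7, -18), (3, -7, -15), (3, -7, 21)]
228 [(17, 12, -31), (-10, -48, -18), (-11, -49, -15), (-11, -49, -14), (-9, -45, -12), (-11, -49, 16)]
234 [(-7, -48, -21), (-11, -56, -17), (-10, -55, -14), (-11, -56, -13), (-6, -46, -12), (-11, -56, 15)]
240 [(-7, -55, -20), (-11, -63, -16), (-11, -62, -13), (-11, -63, -12), (-2, -46, -12), (-11, -63, 15)]
246 [(-11, -68, -18), (-10, -68, -16), (-11, -69, -13), (-10, -67, -12), (0, -48, -12), (-11, -69, 14)]
252 [(-11, -75, -17), (-11, -74, -15), (-11, -74, -12), (-7, -68, -12), (3, -48, -12), (-11, -74, 13)]
258 [(-11, -80, -17), (-9, -76, -15), (-9, -76, -12), (-4, -68, -12), (5, -51, -12), (-10, -77, 13)]
264 [(-12, -85, -16), (-6, -77, -15), (-6, -76, -12), (-2, -70, -12), (10, -49, -12), (-6, -76, 13)]
270 [(-12, -90, -15), None, (-3, -77, -12), (0, -71, -12), (54, 12, -18), (-2, -75, 13)]
276 [(-12, -94, -14), (-5, -84, -14), (0, -76, -12), (2, -71, -12), (60, 13, -18), (0, -76, 13)]
282 [(-16, -104, -13), (-8, -91, -13), (3, -76, -12), (6, -71, -12), (66, 13, -19), (2, -76, 14)]
288 [(-17, -108, -12), (-8, -95, -12), (5, -77, -12), (8, -73, -12), (71, 11, -19), (5, -76, 14)]
```

The depth image puts the pad ends about 46 mm short of the reported TCP, at z≈0.14. That fits with the box not having moved and no force being felt. I cross-check with the scene camera before going lower.

```bash
python3 -c "
from h import *
s,q=state();p,d=grab_frame('scene')
print(proj('scene',[s['tool_pos'],s['tool_pos']+[0,0,.047]]))
cv2.imwrite('pics/s2.png',cv2.resize(p[130:290,200:400],None,fx=4,fy=3.75,interpolation=cv2.INTER_CUBIC))
c,n=np.cos(th),np.sin(th);m=camera_model('scene');R=cv2.Rodrigues(m['rvec'])[0]
"
```

```text
t 3.55 pos [ 0.5332 -0.0485  0.0927] chute [-106.9   17.1] yaw -0.304 F [-0.8  0.2  0.1] w 0.297
[[287.14644387 221.2637597 ]
 [288.32294305 205.87299756]]
```

View pics/s2.png

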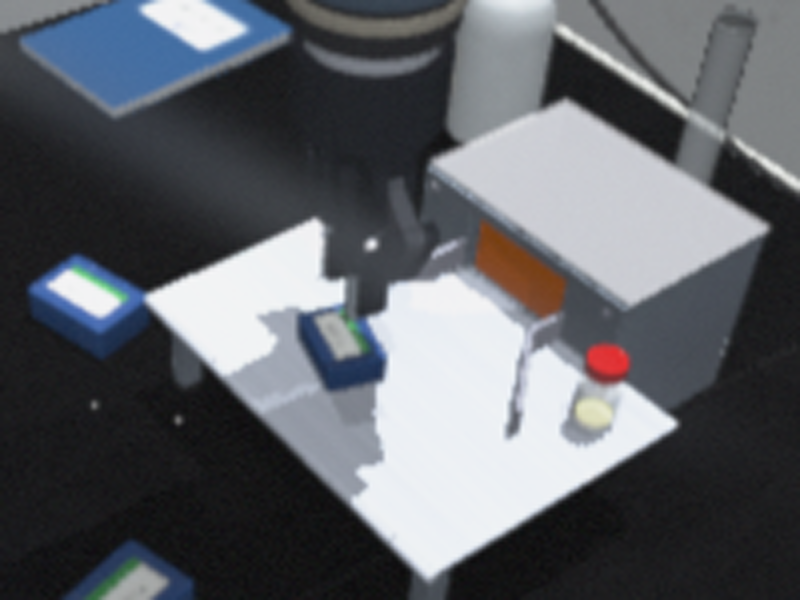

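The scene view agrees: the fingertips end near (355,315), above the box, while the reported TCP projects into the box at (348,341). So the real tips are about 45 mm above the reported TCP, and I'll apply that offset. I back off, then go down.

servo_tool([
  [-25,0,0,0,0,0,0.7],
  [-22,0,1.5,0,0,0,0.7],
  [0,0,0,0,0,0,0.7],
  [0,20,0,0,0,0,0.7],
  [0,18,0,0,0,0,0.7],
  [0,0,0,0,0,0,0.7],
])

```text
clock: 4.2
tool_pos: [0.4865, -0.0353, 0.0542]
ee_rot: [-0.7, 0.08, -0.087, 0.704]
force: [-0.7, -0.6, -0.3]
gripper_width: 0.304
```

```bash
cat >>h.py <<'E'
def tips():
    "median z of the deck near the fingers and the tip end (tool y, mm) seen by the wrist camera"
    s=sense();q=Ro.from_quat(s["ee_rot"]);p,d=grab_frame("wrist");m=camera_model("wrist");R=cv2.Rodrigues(m["rvec"])[0]
    v,u=np.mgrid[150:384,120:400];z=d[v,u];ok=z>0
    P=np.stack([(u-m["cx"])/m["fx"]*z,(v-m["cy"])/m["fy"]*z,z],-1)-m["tvec"]
    W=P[ok]@R;T=q.inv().apply(W-s["tool_pos"])*1e3
    k=(abs(T[:,0]+11)<1.5)&(abs(abs(T[:,2])-16)<5);print("tip y",np.percentile(T[k,1],[98,100]).round(1),"tip z",W[k,2].min().round(4))
    return p
E
python3 -c "
from h import *
delta(-.153,.0317,.041,-.3);p=tips();cv2.imwrite('pics/w3.png',cv2.resize(p[120:340,140:360],None,fx=2.7,fy=2.7))"
```

```text
t 4.2 pos [ 0.4865 -0.0353  0.0542] chute [-152.6   33.4] yaw -0.304 F [-0.7 -0.6 -0.3] w 0.304
shift [ 0.  13.2 -1.8] turn [-0.37 -0.22  0.56]
tip y [53.2 55.4] tip z -0.0012
```

View pics/w3.png

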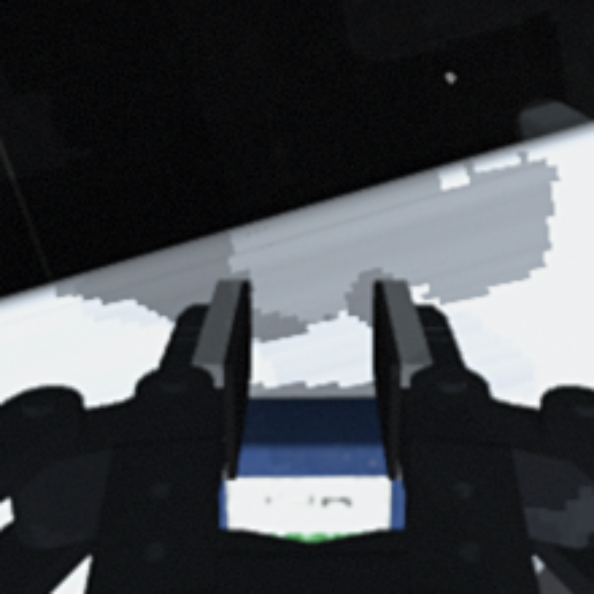

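The wrist view now shows the box ahead of the fingers and centred between them (box x 222–403, fingers 232–392), with the tips at crop y≈280 just above deck height. I go down the last 13 mm and push.

servo_tool([
  [0,8,-2,0,0,0,0.7],
  [0,6,0,0,0,0,0.7],
  [0,0,0,0,0,0,0.7],
  [10,0,0,0,0,0,0.7],
  [10,0,0,0,0,0,0.7],
  [10,0,0,0,0,0,0.7],
  [8,0,0,0,0,0,0.7],
  [0,0,0,0,0,0,0.7],
])

```text
clock: 5.05
tool_pos: [0.5307, -0.0478, 0.0434]
ee_rot: [-0.7, 0.078, -0.09, 0.704]
force: [-0.7, -0.2, -0.3]
gripper_width: 0.302
```

```bash
sed -i 's/k=(abs(T\[:,0\]+11)<1.5)/k=(T[:,1]<0)\&(abs(T[:,0]+11)<1.5)/' h.py
cat >>h.py <<'E'
def box(p):
    s=sense();h=cv2.cvtColor(p,cv2.COLOR_BGR2HSV)[:,:];k=cv2.inRange(h[180:320,190:310],(100,90,50),(130,255,255))
    r=cv2.boundingRect(k);print("blue bbox px",r[0]+190,r[1]+180,r[2:])
    a=(r[0]+190+r[2]/2,r[1]+180)
    q=ray("wrist",[a],.098)[0,:2]-O;c,n=np.cos(th),np.sin(th);print("rear top edge mid, chute mm",((c*q[0]+n*q[1])*1e3).round(1),((-n*q[0]+c*q[1])*1e3).round(1))
E
python3 -c "
from h import *
delta(-.098,.0165,.041,-.3);p=tips();box(p);cv2.imwrite('pics/w4.png',cv2.resize(p[120:340,140:360],None,fx=2.7,fy=2.7))"
```

```text
t 5.05 pos [ 0.5307 -0.0478  0.0434] chute [-109.4   18. ] yaw -0.304 F [-0.7 -0.2 -0.3] w 0.302
shift [11.3  2.6  2. ] turn [-0.42 -0.23  0.92]
tip y [-36.2 -35.4] tip z 0.0786
blue bbox px 221 259 (61, 61)
rear top edge mid, chute mm -107.0 15.0
```

View pics/w4.png

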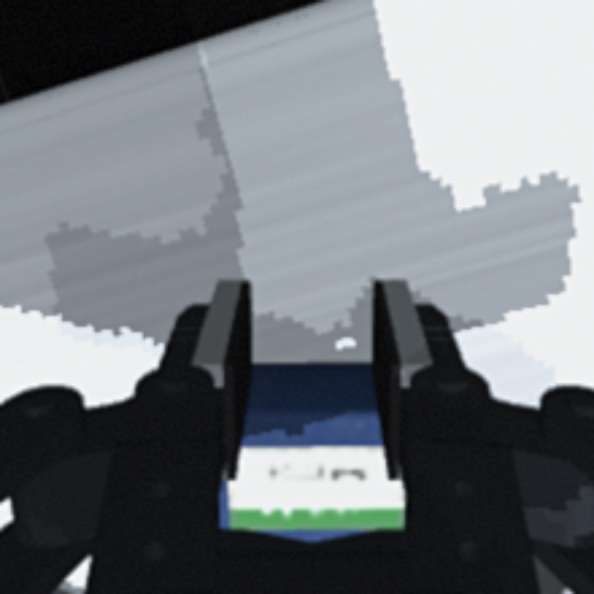

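The box is in contact with both fingers, square and centred. I push on, straight at first, then start the curve.

servo_tool([
  [10,0,0,0,0,0,0.7],
  [10,0,0,0,0,0,0.7],
  [9,0,0,0,0,0,0.7],
  [7,0,0,0,-2.2,0,0.7],
  [6,0,0,0,-2.5,0,0.7],
  [6,0,0,0,-2.5,0,0.7],
  [0,0,0,0,0,0,0.7],
])

```text
clock: 5.8
tool_pos: [0.5816, -0.0594, 0.0438]
ee_rot: [-0.705, 0.032, -0.044, 0.708]
force: [-0.2, 0.4, -0.4]
gripper_width: 0.302
```

```bash
python3 -c "
from h import *
delta(-.040,.002,.041,0);p=tips();box(p);cv2.imwrite('pics/w5.png',cv2.resize(p[120:384,130:370],None,fx=2.2,fy=2.2))"
```

```text
t 5.8 pos [ 0.5816 -0.0594  0.0438] chute [-59.4   3. ] yaw -0.174 F [-0.2  0.4 -0.4] w 0.302
shift [19.2  3.2  2.4] turn [-0.22 -9.97  0.96]
tip y [-35.8 -34.6] tip z 0.0781
blue bbox px 221 271 (61, 49)
rear top edge mid, chute mm -48.9 -0.9
```

View pics/w5.png

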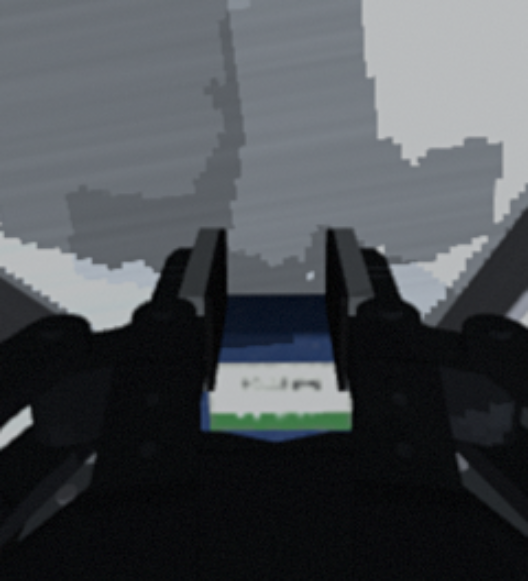

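Box still flush on both fingers; the TCP is at (-59, 3) mm, yaw -0.17, between the rails. Finishing the turn up to the flap.

servo_tool([
  [5,0,0,0,-3.3,0,0.7],
  [5,0,0,0,-3.3,0,0.7],
  [5,0,0,0,-3.0,0,0.7],
  [0,0,0,0,0,0,0.7],
])

```text
clock: 6.25
tool_pos: [0.5957, -0.0602, 0.0437]
ee_rot: [-0.706, -0.026, 0.016, 0.708]
force: [1.1, -0.3, -0.8]
gripper_width: 0.3
```

```bash
python3 -c "
from h import *
delta(-.020,.001,.041,0)"
```

```text
t 6.25 pos [ 0.5957 -0.0602  0.0437] chute [-45.4   1.3] yaw -0.008 F [ 1.1 -0.3 -0.8] w 0.3
shift [25.3  3.1 -0.1] turn [-0.15 -0.44  0.86]
```

servo_tool([
  [5,0,0,0,0,0,0.7],
  [5,0,0,0,0,0,0.7],
  [5,0,0,0,0,0,0.7],
  [5,0,0,0,0,0,0.7],
  [4,0,0,0,0,0,0.7],
  [0,0,0,0,0,0,0.7],
  [0,0,0,0,0,0,0.7],
])

```text
clock: 6.95
tool_pos: [0.6209, -0.0586, 0.0439]
ee_rot: [-0.706, -0.023, 0.014, 0.708]
force: [-0.3, -0.8, -0.6]
gripper_width: 0.3
```

```bash
python3 -c "
from h import *
state();p,_=grab_frame('scene');w,_=grab_frame('wrist')
a=cv2.resize(p[150:250,270:400],None,fx=3.1,fy=3.1);b=cv2.resize(w[180:384,130:370],None,fx=1.6,fy=1.6)
c=np.zeros((340,800,3),np.uint8);c[:a.shape[0],:a.shape[1]]=a;c[:b.shape[0],410:410+b.shape[1]]=b;cv2.imwrite('pics/m6.png',c)"
```

```text
t 6.95 pos [ 0.6209 -0.0586  0.0439] chute [-20.    1.2] yaw -0.014 F [-0.3 -0.8 -0.6] w 0.3
```

View pics/m6.png

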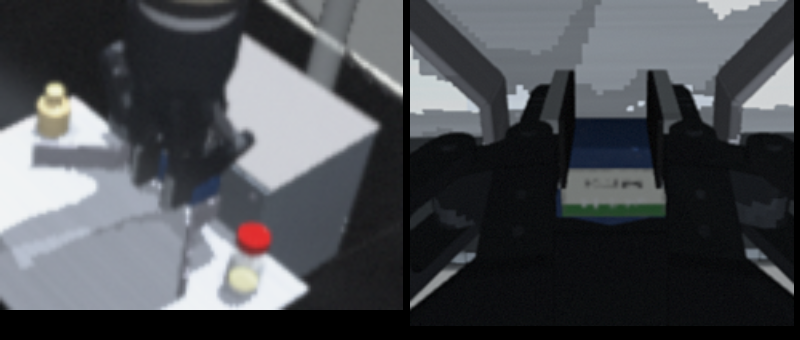

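The box is still level at the mouth: it is visible between the fingers in the wrist view (blue top at (612,145)), and the vial and weight are untouched. A few mm more, watching the force.

servo_tool([
  [3,0,0,0,0,0,0.7],
  [2,0,0,0,0,0,0.7],
  [0,0,0,0,0,0,0.7],
])

```text
clock: 7.35
tool_pos: [0.6257, -0.0584, 0.0442]
ee_rot: [-0.706, -0.023, 0.014, 0.708]
force: [0.2, 0.2, -0.3]
gripper_width: 0.295
```

```bash
cat >>h.py <<'E'
def blue():
    p,d=grab_frame("wrist");m=camera_model("wrist");R=cv2.Rodrigues(m["rvec"])[0]
    k=cv2.inRange(cv2.cvtColor(p,cv2.COLOR_BGR2HSV),(100,90,40),(130,255,255));k[:150]=0;v,u=np.nonzero((k>0)&(d>0))
    z=d[v,u];W=(np.stack([(u-m["cx"])/m["fx"]*z,(v-m["cy"])/m["fy"]*z,z],-1)-m["tvec"])@R
    c,n=np.cos(th),np.sin(th);q=W[:,:2]-O;C=np.c_[c*q[:,0]+n*q[:,1],-n*q[:,0]+c*q[:,1],W[:,2]]*1e3
    print("blue n",len(u), len(u) and np.percentile(C,[3,50,97],axis=0).round(0))
E
python3 -c "
from h import *
state();blue()"
```

```text
t 7.35 pos [ 0.6257 -0.0584  0.0442] chute [-15.2   1.1] yaw -0.014 F [ 0.2  0.2 -0.3] w 0.295
blue n 1873 [[  3. -15.  80.]
 [ 12.   0.  86.]
 [ 21.  15.  90.]]
```

servo_tool([
  [0,0,0,0,0,0,0.7],
  [0,0,0,0,0,0,0.7],
])

```text
clock: 7.6
tool_pos: [0.6258, -0.0584, 0.0442]
ee_rot: [-0.706, -0.023, 0.014, 0.708]
force: [-0.2, 0.4, 0.0]
gripper_width: 0.298
```

```bash
python3 -c "
from h import *
state();blue()
p,d=grab_frame('wrist');cv2.imwrite('pics/w7.png',cv2.resize(p[220:320,190:310],None,fx=5,fy=5))"
```

```text
t 7.6 pos [ 0.6258 -0.0584  0.0442] chute [-15.2   1.1] yaw -0.014 F [-0.2  0.4  0. ] w 0.298
blue n 33 [[-42. -87.  94.]
 [-39. -85.  96.]
 [-34. -83.  99.]]
```

View pics/w7.png

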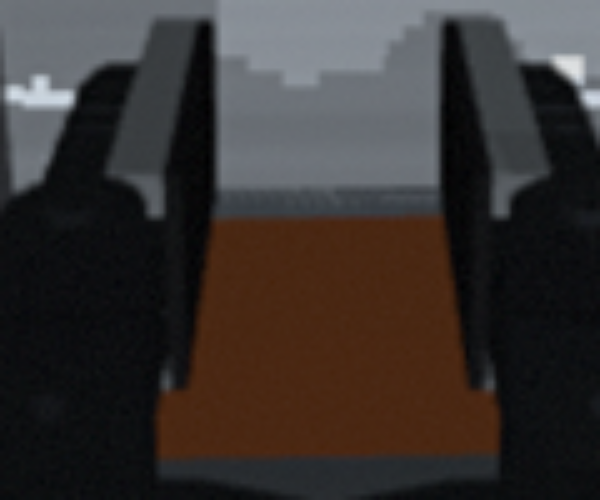

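The box has dropped in and the orange flap fills the mouth behind the fingers again. I draw back along the deck, then lift clear.

servo_tool([
  [-15,0,0,0,0,0,0.7],
  [-25,0,0,0,0,0,0.7],
  [-30,0,0,0,0,0,0.7],
  [-30,-10,0,0,0,0,0.7],
  [-30,-40,0,0,0,0,0.7],
  [-40,-40,0,0,0,0,0.7],
  [-40,-30,0,0,0,0,0.7],
  [0,0,0,0,0,0,0.7],
])

```text
clock: 8.5
tool_pos: [0.4135, -0.0694, 0.1571]
ee_rot: [-0.706, -0.023, 0.014, 0.708]
force: [0.1, 0.4, -0.3]
gripper_width: 0.297
```

servo_tool([
  [-40,0,-40,0,0,0,0.7],
  [-20,0,-45,0,0,0,0.7],
  [0,0,-45,0,0,0,0.7],
  [0,0,-45,0,0,0,0.7],
  [0,0,0,0,0,0,0.7],
  [0,0,0,0,0,0,0.7],
])

```text
clock: 9.1
tool_pos: [0.37, -0.2471, 0.1571]
ee_rot: [-0.707, -0.028, 0.013, 0.707]
force: [-0.1, -0.2, 1.0]
gripper_width: 0.299
```

```bash
python3 -c "
from h import *
state();print(sense()['dq'].round(3))
p,_=grab_frame('top');w,_=grab_frame('scene')
a=cv2.resize(p[85:225,235:365],None,fx=3,fy=3);b=cv2.resize(w[140:260,270:390],None,fx=3.3,fy=3.3)
c=np.zeros((430,800,3),np.uint8);c[:a.shape[0],:a.shape[1]]=a;c[:b.shape[0],400:400+b.shape[1]]=b;cv2.imwrite('pics/m8.png',c)"
```

```text
t 9.1 pos [ 0.37   -0.2471  0.1571] chute [-282.9 -170.2] yaw -0.009 F [-0.1 -0.2  1. ] w 0.299
[-0.037  0.025  0.021 -0.015 -0.008 -0.02 ]
```

View pics/m8.png

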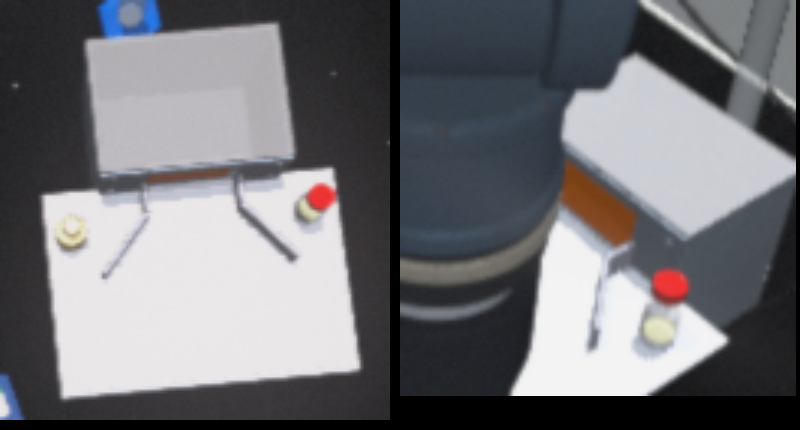

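The top view shows the deck with only the vial and the weight in their old places, and the flap hanging shut. The box isn't visible in the bin, so I check whether a hidden strip behind the front wall explains that.

```bash
python3 -c "
from h import *
m=camera_model('top');R=cv2.Rodrigues(m['rvec'])[0];cam=-R.T@m['tvec'];print('cam',cam)
c,n=np.cos(th),np.sin(th);cx=((cam[:2]-O)@[c,n]);print('cam chute x',cx,'hidden floor strip to x=',-cx*(.138-.005)/(cam[2]-.138))
p,d=grab_frame('top');f=np.load('pics/top0.npz');p0,d0=f['p'],f['d']
r=np.s_[95:150,258:338];df=np.abs(p[r].astype(int)-p0[r]).max(2);v,u=np.nonzero(df>40);print('changed px',len(v),(u.min()+258,u.max()+258,v.min()+95,v.max()+95) if len(v) else '')
dz=np.abs(d[r]-d0[r]);print('depth changed >8mm',(dz>.008).sum())
v,u=np.mgrid[95:150,258:338];z=d[r];W=(np.stack([(u-m['cx'])/m['fx']*z,(v-m['cy'])/m['fy']*z,z],-1)-m['tvec'])@R
q=W[...,:2]-O;x=q@[c,n];y=q@[-n,c]
i=(abs(y)<.07)&(W[...,2]<.03)&(x<.1)&(x>0);print('floor seen x from',x[i].min() if i.any() else None)
"
```

```text
cam [0.39662254 0.06882029 0.96298911]
cam chute x -0.23538159985710752 hidden floor strip to x= 0.03794686770881849
changed px 0 
depth changed >8mm 34
floor seen x from 0.0220630649583751
```

The hidden strip reaches x≈38 mm, so the box could lie right behind the front wall. There's plenty of time, so I look straight down through the clear roof with the wrist camera, high above the bin.

servo_tool([
  [0,-50,20,0,0,0,0.7],
  [0,-50,30,0,0,0,0.7],
  [20,-50,30,0,0,0,0.7],
  [45,0,25,0,0,0,0.7],
  [45,0,25,0,0,0,0.7],
  [45,0,20,0,0,0,0.7],
  [45,0,10,0,0,0,0.7],
  [40,0,0,0,0,0,0.7],
])

```text
clock: 10.05
tool_pos: [0.5912, -0.0663, 0.3016]
ee_rot: [-0.706, -0.035, 0.016, 0.707]
force: [-0.5, -0.4, 0.6]
gripper_width: 0.3
```

servo_tool([
  [40,0,0,0,0,0,0.7],
  [30,0,0,0,0,0,0.7],
  [15,0,0,0,0,0,0.7],
  [0,0,0,0,0,0,0.7],
  [0,0,0,0,0,0,0.7],
])

```text
clock: 10.55
tool_pos: [0.6819, -0.0476, 0.3]
ee_rot: [-0.705, -0.039, 0.023, 0.708]
force: [-0.0, 0.3, 0.6]
gripper_width: 0.303
```

```bash
python3 -c "
from h import *
state();m=camera_model('wrist');R=cv2.Rodrigues(m['rvec'])[0];cam=-R.T@m['tvec'];c,n=np.cos(th),np.sin(th);q=cam[:2]-O;print('cam chute',q@[c,n],q@[-n,c],cam[2])
p,d=grab_frame('wrist');cv2.imwrite('pics/w9.png',p)
k=cv2.inRange(cv2.cvtColor(p,cv2.COLOR_BGR2HSV),(100,80,30),(130,255,255))
num,l,st,ce=cv2.connectedComponentsWithStats(k)
for i in range(1,num):
  if st[i,4]>40:
    g=ray('wrist',[ce[i]],.025)[0];e=g[:2]-O
    v,u=np.nonzero(l==i);z=d[v,u];W=(np.stack([(u-m['cx'])/m['fx']*z,(v-m['cy'])/m['fy']*z,z],-1)-m['tvec'])@R;Q=W[:,:2]-O
    print(st[i],'chute@.025',e@[c,n],e@[-n,c],'depth xyz',np.percentile(Q@[c,n],[5,95]).round(3),np.percentile(Q@[-n,c],[5,95]).round(3),np.percentile(W[:,2],[5,50,95]).round(3))
"
```

```text
t 10.55 pos [ 0.6819 -0.0476  0.3   ] chute [41.6  8.1] yaw 0.021 F [-0.   0.3  0.6] w 0.303
cam chute -0.033472308871592235 0.00613467901253624 0.4800269257481474
[ 31   0  21  24 257] chute@.025 -0.1546355681387663 -0.30736004401365774 depth xyz [-0.173 -0.146] [-0.337 -0.307] [-0.001  0.007  0.01 ]
[359   0  55  34 887] chute@.025 -0.1572081075555539 0.19028576272811393 depth xyz [-0.177 -0.143] [0.164 0.231] [0.002 0.026 0.028]
[ 458  103   54  107 3376] chute@.025 0.04321935670848745 0.4068381991704174 depth xyz [-0.032  0.138] [0.39  0.463] [0.001 0.011 0.012]
[247 215  32  23 515] chute@.025 0.1803182725547197 0.02560703167494017 depth xyz [0.168 0.207] [0.001 0.052] [-0.     0.009  0.075]
```

```bash
python3 -c "
from h import *
p,d=grab_frame('wrist');m=camera_model('wrist');R=cv2.Rodrigues(m['rvec'])[0];c,n=np.cos(th),np.sin(th)
for x in (5,12,20,28,36,45,60):
  o=[]
  for y in (-50,-30,-20,-10,0,10,20,30,50):
    w=[O[0]+c*x/1e3-n*y/1e3,O[1]+n*x/1e3+c*y/1e3,.02];u,v=proj('wrist',w)[0].round().astype(int)
    if not(0<=v<384 and 0<=u<512): o.append('out');continue
    z=d[v,u];W=R.T@(np.array([(u-m['cx'])/m['fx']*z,(v-m['cy'])/m['fy']*z,z])-m['tvec']);o.append((int(W[2]*1e3),tuple(int(t) for t in p[v,u])))
  print(x,o)
"
```

```text
5 [(117, (60, 56, 51)), (79, (125, 118, 112)), (80, (148, 140, 132)), (80, (152, 143, 134)), (80, (169, 160, 150)), (80, (185, 175, 167)), (80, (182, 173, 165)), (81, (147, 139, 130)), (113, (79, 73, 71))]
12 [(138, (135, 130, 125)), (135, (89, 82, 78)), (135, (94, 89, 82)), (134, (108, 101, 93)), (136, (110, 103, 95)), (139, (183, 178, 174)), (137, (161, 156, 150)), (137, (143, 136, 132)), (136, (99, 92, 87))]
20 [(139, (198, 195, 192)), (139, (196, 193, 190)), (137, (198, 195, 193)), (138, (197, 195, 192)), (139, (200, 197, 195)), (137, (200, 196, 194)), (139, (193, 188, 183)), (138, (194, 191, 188)), (138, (200, 197, 193))]
28 [(137, (196, 193, 188)), (137, (195, 191, 187)), (136, (190, 180, 173)), (138, (191, 180, 173)), (139, (190, 178, 171)), (138, (191, 179, 170)), (138, (191, 180, 172)), (139, (196, 192, 188)), (138, (196, 192, 188))]
36 [(138, (195, 192, 188)), (138, (195, 191, 187)), (138, (196, 192, 188)), (139, (194, 191, 188)), (137, (194, 191, 187)), (138, (196, 193, 188)), (138, (195, 192, 188)), (138, (194, 191, 186)), (138, (196, 192, 188))]
45 [(138, (196, 193, 188)), (136, (196, 192, 187)), (138, (195, 191, 187)), (138, (196, 192, 187)), (139, (196, 192, 188)), (138, (195, 192, 187)), (137, (195, 192, 188)), (138, (195, 192, 187)), (139, (195, 192, 187))]
60 [(138, (195, 192, 188)), (138, (195, 190, 187)), (138, (195, 192, 188)), (137, (195, 192, 187)), (139, (196, 192, 188)), (138, (196, 191, 188)), (137, (195, 192, 188)), (139, (196, 192, 188)), (139, (196, 193, 188))]
```

The roof is only faintly see-through, and depth reads the roof itself at 138 mm. At x≈28 mm there is a bluish tint from y≈-20 to +20, about the width of the box: it lies low in the bin just behind the front wall. The arm hangs free, 200 mm above the bin, so I hand in.

```bash
python3 -c "
from h import *
state();print(sign_off())"
```

```text
t 10.65 pos [ 0.6814 -0.0482  0.3006] chute [41.   7.6] yaw 0.02 F [-0.4 -0.9 -0.1] w 0.299
the job is handed in; nothing more can be done
None
```

I pushed the strip box with two slightly parted fingertips along its own heading, turned it straight between the rails and pushed it through the flap into the bin. Then I drew the fingers back and handed in at 10.65 s; no verdict is reported.

**Last checks:**
- **Flap:** it hangs shut in the scene and top views.
- **Vial and weight:** both stand in their old places.
- **Arm:** it hangs well above the bin, with about zero force on the tool.
- **Box:** I did not see it clearly in the bin. The top view hides a strip of about 38 mm behind the front wall, the depth camera reads the clear roof, and my search for blue found nothing inside. The evidence is that it vanished from the mouth, the flap closed behind it, and a faint bluish tint about as wide as the box shows through the roof at x ≈ 28 mm, y −20 to +20 mm. I did not measure that it was at rest.

**What disagreed:** the real fingertips sat about 45 mm higher than the reported tool point. My first push therefore passed over the box without touching it. I found this in the wrist and scene views, corrected for it and repeated the approach.

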